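# Lay out the sample-warming corner of a lab bench

## Robot

A 6-joint arm with a two-finger parallel gripper is mounted at the origin on the work surface. World frame = base frame: x ahead of the robot, y to its left, z up, the work surface at z = 0. Lengths are in m, angles in rad, forces in N, time in s.
With the tool pointing down it reaches from about 0.325 to 0.9 m from the base axis. Payload 6.1 kg.
Tool frame: the origin (TCP) lies midway between the tips of the shut fingers; the grasp point (between the pads) lies 19 mm behind it; y points along the fingers, z is the direction in which the jaws open and shut, and the axes are right-handed (so a half turn about y gives the same grasp; the last joint's range is limited). The gripper opens to 87 mm and grips with 3 to 60 N. Pads are 19 mm wide; open, the fingers measure 117 mm over their backs; the gripper's body (75 mm by 190 mm) begins 51 mm behind the grasp point.
Start: joints at [0.993, 0.22, 1.526, -0, 1.395, -0.126], TCP at [0.273, 0.562, 0.223] pointing down, gripper open.
Joint ranges: [-2.98, 2.98], [-0.91, 2.08], [0.09, 2.57], [-1.24, 4.39], [0.2, 2.65], [-2.68, 2.68]. Speed limits (rad/s): [2.57, 2.57, 3.01, 3.14, 3.14, 3.14].

## Interface

Orientations are given as a unit quaternion [x, y, z, w].
In Python, from plant import ctrl gives the robot as it stands.
- The arm moves only by the tool play_rows, never from a script. Its argument "series" is one flat list of numbers, 7 for each row, row after row: the closure, from 0 (fully open) to 1 (shut), then the shift along the tool's x, y, z in mm, then the turn, a rotation vector about the tool's x, y, z in rad. In form: [hand, x, y, z, ax, ay, az, hand, x, y, z, ax, ay, az, ...]. A call has 1 to 12 rows; each row shifts and turns the commanded pose from where the row before left it, along the tool's axes as they then stand; what a row does not reach is not made up. A row lasts 1/12 s, in which the tool goes at most 41.7 mm and 7.16 degrees, less where a joint would pass 70% of its speed; a pose out of reach is approached as far as the arm can. A call is refused whole if a number of a shift passes 41.7 or a number of a turn 0.125, either way. A call with a gripper value outside its range is refused whole. The fingers move at their own pace and stop on an object; "force" is the grip in N (left out, the last holds). Time passes only in rows, so rows that do not move let the fingers close. It gives the time, the measured TCP pose, the force and the opening at its end, in the units of the state.
- ctrl.sense(): the state, without advancing time (a new reading comes with each control period).
- ctrl.read_camera(name): name is "side" or "top" or "wrist"; returns (picture, depth): 384x512x3 uint8, red, green, blue; 384x512 float32, m along the optical axis (not along the pixel's ray), 0 where there is no reading.
- ctrl.camera_info(name): a dict with "K" (3x3 intrinsics, pixels), "distortion" ([k1, k2, p1, p2, k3] as OpenCV has them; the pictures are not rectified), "extrinsics" (4x4, takes a point from world to camera coordinates). Camera axes: x right, y up, looking along -z (the intrinsics and any distortion apply to the point x, -y, -z); pixel columns grow to the right and rows downward; lengths in m; the calibration is good to about 2 mm. A picture is of the moment at which its call begins: read the wrist's pose just before it. camera_info takes no time and is no camera call; for the wrist camera it gives the pose at the moment of the call.
- ctrl.finish_job(): hands the job in, once; it reports no verdict.
The state is a dict: "t": time; "qpos": joint angles; "joint_velocities": joint speeds; "joint_torque": joint torques, N m; "position": TCP position; "orientation": TCP orientation; "contact_force": force on the tool from outside, world axes, zero at the start; "wrist_torque": the same for the moment, N m; "grip_width": finger opening in m.
Only numpy, scipy, OpenCV 4.12 (cv2) and the standard library are available. Lean on these libraries where they do the work, as an engineer would, in place of code of your own. Each camera call takes 0.05 s, during which the arm holds its last target.

## Task

Lay out the warming corner: set the metal tube block squarely on the middle of the heater's plate and its cover squarely on top of the block, with the grip bar up. Stand the capped bottle upright in the middle of the round mat between the heater and the centrifuge, and the open beaker upright in the middle of the round mat in front of the centrifuge (on the robot's side). Do not push the tip box or the timer out of place, and leave everything let go and at rest.

Things in the scene. Friction and masses are not known exactly. Their poses are not given: they have to be found in the camera images.
- block_c (a point): tube block: loose solid aluminium block 70 x 44 x 40 mm high with two rows of four dark wells in its top; 0.2 to 0.35 kg. The point is its centre, 20 mm above its underside; x along its 70 mm length, y along its 44 mm width, z up.
- cover_c (a point): cover for the tube block: loose white plastic plate 76 x 50 x 8 mm with an upright grip bar on top, 46 mm long (along x), 12 mm thick (along y) and 24 mm high, centred on the plate, so 32 mm high in all; starts with the bar up. The point is its centre, 16 mm above its underside; x along the 76 mm length and the bar, y across, z up.
- bottle_c (a point): capped reagent bottle: loose, brown, straight body of 50 mm diameter up to 64 mm high, then a shoulder and a white cap of 34 mm diameter; 98 mm high in all, standing upright at the start. The point is its centre, 49 mm above its underside; z up along its axis.
- beaker_c (a point): open beaker: loose, white plastic, 58 mm diameter at the foot and 60 mm at the rim, 66 mm high, wall 4 mm, empty, standing upright at the start. The point is on its axis half-way up, 33 mm above its underside; z up.
- heater_plate (a point): dark steel warming plate, 84 mm (x) by 60 mm (y), on the fixed heater, a white box 150 (x) x 110 (y) x 42 mm high with a small screen and buttons at its front. The point is the centre of the plate's upper face, 46 mm above the bench and 22 mm behind (+x of) the middle of the heater; x points from the heater's front to its back, z up. The plate stands 4 mm proud of the heater's top.
- centrifuge: fixed round mini centrifuge, white base of 140 mm diameter with a grey domed lid, 90 mm high, small black catch at its front. It stands to the left or to the right of the heater. The origin is the centre of its underside; x points from its front (robot's side) to its back, z up.
- mat_between: round black rubber mat, 80 mm diameter, 3 mm thick, fixed to the bench between the heater and the centrifuge. The origin is the centre of its underside, on the bench; z up.
- mat_front: round black rubber mat, same as the other, 80 mm diameter, 3 mm thick, fixed to the bench in front of the centrifuge, on the robot's side of it. The origin is the centre of its underside, on the bench; z up.
- tip_box: bystander: loose white pipette-tip box 120 (x) x 80 (y) x 50 mm high, not to be pushed away. The origin is the centre of its underside; z up.
- timer: bystander: loose black bench timer 45 (x) x 60 (y) x 24 mm high, lying in front of the heater, not to be pushed away. The origin is the centre of its underside; z up.
Not all that is in view belongs to the job. What is shaped like the part that bears cover_c but red or yellow is not meant. What is shaped like the part that bears heater_plate but orange is not meant.

How it is judged:
At the end, for the whole second after the job is handed in: Block flat on the plate, centred within 12 mm, square within 0.2 rad; cover flat on the block, bar up, centred within 10 mm, square within 0.2 rad; bottle upright on the mat between, beaker upright on the mat in front of the centrifuge, each centred within 15 mm; all at rest (horizontal distance between block_c and heater_plate below 0.012 m and z of block_c in the frame of heater_plate between 0.015 and 0.025 m and angle between the x axis of block_c and the x axis of heater_plate, either way round below 0.2 rad and angle between each of block_c, cover_c, bottle_c, beaker_c's own z axis and vertical below 0.1 rad and horizontal distance between cover_c and block_c below 0.01 m and z of cover_c in the frame of block_c between 0.031 and 0.041 m and angle between the x axis of cover_c and the x axis of block_c, either way round below 0.2 rad and horizontal distance between bottle_c and mat_between below 0.015 m and z of bottle_c in the frame of mat_between between 0.047 and 0.057 m and horizontal distance between beaker_c and mat_front below 0.015 m and z of beaker_c in the frame of mat_front between 0.031 and 0.041 m and linear speed of each of block, cover, bottle, beaker below 0.02 m/s and angular speed of each of block, cover, bottle, beaker below 0.2 rad/s); the robot touches nothing.
It fails at once if the tip box is pushed more than 20 mm (distance of tip_box from where it was at the start of the episode above 0.02 m).
It fails at once if the timer is pushed more than 20 mm (distance of timer from where it was at the start of the episode above 0.02 m).
It also fails if it takes over 106 s, if anything falls off the work surface, if the arm or the gripper's body presses on something with over 40 N, if the wrist force passes 120 N, or if a joint passes its speed limit or range.

## Working session

There is one attempt and no reset: what is moved stays moved. The work goes in short steps, Python scripts to look and compute and a tool call to move; the robot and the scene stay as the last step left them, time stands still between calls to the robot, and variables do not carry over. Pictures are saved under pics/ and viewed, and the job is handed in when it is done.

Besides the shell and the picture viewer there is one more tool, called after "Request:" as name(argument=value, ...) on one line, values as JSON. play_rows: Moves the arm, as the interface text tells. Its arguments: {"type":"object","properties":{"series":{"type":"array","items":{"type":"number"}},"force":{"type":"number"}},"required":["series"]}

```bash
ls; mkdir -p pics
python3 - <<'E'
from plant import ctrl
import cv2,numpy as np
np.set_printoptions(precision=4,suppress=True)
print(ctrl.sense())
for n in ["side","top"]:
    p,d=ctrl.read_camera(n); i=ctrl.camera_info(n); print(n,i)
    cv2.imwrite(f"pics/{n}0.png",p[:,:,::-1]); np.savez(f"pics/{n}0.npz",p=p,d=d,K=i["K"],D=i["distortion"],E=i["extrinsics"])
E
```

```text
pics
{'t': 0.0, 'qpos': array([ 0.9929,  0.2212,  1.5276, -0.    ,  1.3947, -0.1261]), 'joint_velocities': array([-0.0005, -0.0005, -0.0012, -0.0024,  0.0008,  0.0023]), 'joint_torque': array([ -0.0003, -49.4622, -38.7373,   0.0699,   0.0575,  -0.0001]), 'position': array([0.2725, 0.5618, 0.2214]), 'orientation': array([ 0.6898, -0.1586,  0.1581, -0.6885]), 'contact_force': array([0.0564, 1.2933, 0.6228]), 'wrist_torque': array([-0.0124,  0.0039,  0.0003]), 'grip_width': 0.0870701625550292}
side {'K': array([[360.3014,   0.    , 256.0382],
       [  0.    , 360.3014, 190.4607],
       [  0.    ,   0.    ,   1.    ]]), 'distortion': array([-0.1045,  0.    ,  0.    ,  0.    ,  0.    ]), 'extrinsics': array([[-0.9274, -0.3736,  0.0177,  0.5937],
       [ 0.3007, -0.7165,  0.6294, -0.2105],
       [-0.2224,  0.5891,  0.7769, -0.9532],
       [ 0.    ,  0.    ,  0.    ,  1.    ]])}
top {'K': array([[467.3942,   0.    , 255.6225],
       [  0.    , 467.3942, 188.8715],
       [  0.    ,   0.    ,   1.    ]]), 'distortion': array([-0.0996,  0.    ,  0.    ,  0.    ,  0.    ]), 'extrinsics': array([[-0.0116, -0.9999,  0.0029,  0.0455],
       [ 0.9966, -0.0114,  0.0815, -0.6392],
       [-0.0815,  0.0039,  0.9967, -1.4618],
       [ 0.    ,  0.    ,  0.    ,  1.    ]])}
```

View pics/top0.png

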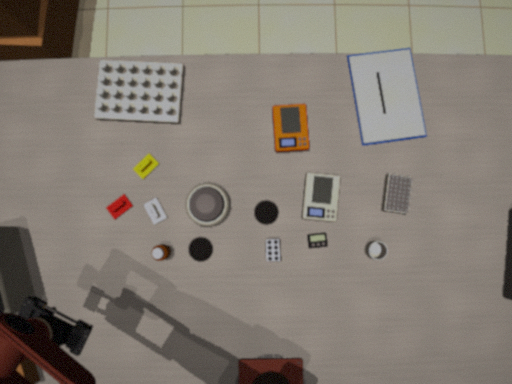

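View pics/side0.png

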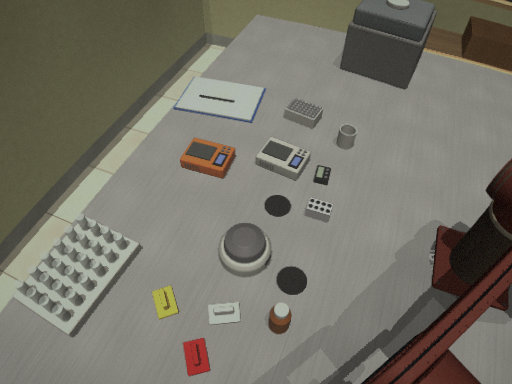

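The top view shows these candidates:
- **Cover:** white at (155,210); red (119,207) and yellow (146,166) are decoys.
- **Heater:** white at (321,197); orange (291,128) is a decoy.
- **Loose parts:** block (273,249), bottle (161,252), beaker (376,249).
- **Fixed:** mat_between (266,212), mat_front (200,249), centrifuge (208,204).
- **Bystanders:** timer (317,240), tip box (397,194).

```bash
cat > h.py <<'E'
import cv2,numpy as np
np.set_printoptions(precision=4,suppress=True)
def ray(uv,K,D,E):
    uv=np.asarray(uv,float).reshape(-1,1,2)
    n=cv2.undistortPoints(uv,np.array(K),np.array(D)).reshape(-1,2)
    dc=np.c_[n[:,0],-n[:,1],-np.ones(len(n))]
    R=E[:3,:3]; return -R.T@E[:3,3], dc@R
def onplane(uv,z,K,D,E):
    o,d=ray(uv,K,D,E); return o+d*((z-o[2])/d[:,2])[:,None]
def load(n):
    f=np.load(n); return f["p"],f["d"],(f["K"],f["D"],f["E"])
def cloud(d,c):
    v,u=np.mgrid[0:d.shape[0],0:d.shape[1]]
    o,r=ray(np.c_[u.ravel(),v.ravel()],*c)
    return (o+r*d.ravel()[:,None]).reshape(d.shape+(3,))
E
python3 - <<'E'
from h import *
p,d,c=load("pics/top0.npz")
a=p[:,:,::-1]
cv2.imwrite("pics/crop1.png",cv2.resize(a[150:270,90:250],None,fx=5,fy=5,interpolation=cv2.INTER_CUBIC))
cv2.imwrite("pics/crop2.png",cv2.resize(a[160:270,250:420],None,fx=4.7,fy=4.7,interpolation=cv2.INTER_CUBIC))
P=cloud(d,c)
for n,(u,v) in dict(cover=(155,210),heat=(321,190),bottle=(162,253),beaker=(375,249),block=(273,249),mb=(266,212),mf=(200,249),cen=(208,204),timer=(317,240),tip=(397,194),bench=(240,300)).items(): print(n,P[v,u])
E
```

```text
cover [0.5757 0.3587 0.0294]
heat [ 0.6321 -0.1675  0.0456]
bottle [0.4434 0.3219 0.1014]
beaker [ 0.4427 -0.3433  0.0093]
block [ 0.4495 -0.0137  0.0447]
mb [0.5664 0.0055 0.003 ]
mf [0.45   0.2188 0.0024]
cen [0.5899 0.1837 0.0904]
timer [ 0.4749 -0.1551  0.0191]
tip [ 0.6165 -0.4091  0.0478]
bench [0.2867 0.092  0.0039]
```

View pics/crop1.png

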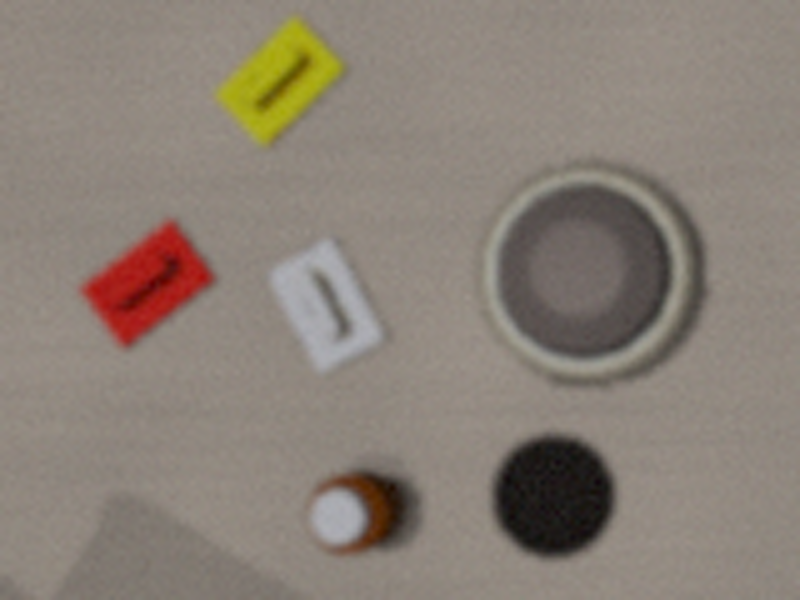

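View pics/crop2.png

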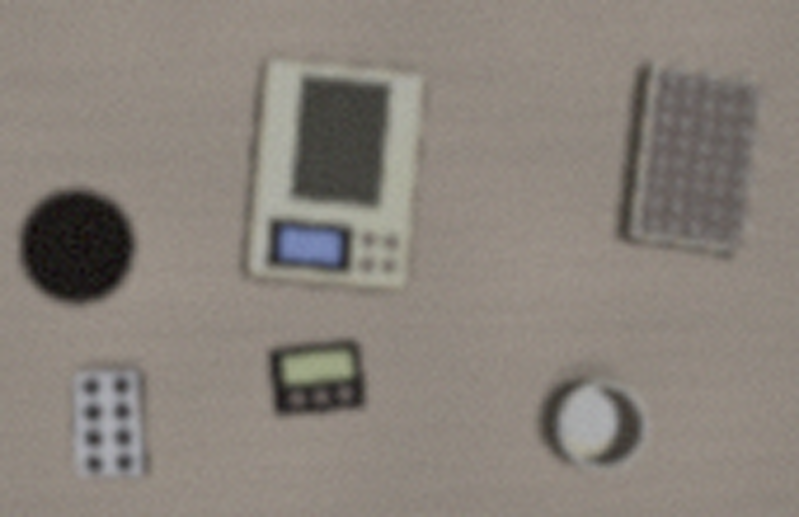

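```bash
cat > m0.py <<'E'
from h import *
p,d,c=load("pics/top0.npz")
S=6
def mask(box,fn):
    u0,v0,u1,v1=box
    im=cv2.resize(p[v0:v1,u0:u1],None,fx=S,fy=S,interpolation=cv2.INTER_CUBIC)
    m=(fn(im.astype(int),cv2.cvtColor(im,cv2.COLOR_RGB2HSV).astype(int)))
    return m.astype(np.uint8)*255
def cs(box,fn,amin=30,close=0):
    m=mask(box,fn)
    if close: m=cv2.morphologyEx(m,cv2.MORPH_CLOSE,np.ones((close,close)))
    k,_=cv2.findContours(m,cv2.RETR_EXTERNAL,cv2.CHAIN_APPROX_NONE)
    return [((q.reshape(-1,2)+.5)/S-.5+np.array(box[:2])) for q in k if cv2.contourArea(q)>amin*S*S]
def rect(name,q,z):
    w=onplane(q,z,*c)[:,:2].astype(np.float32)*1000
    r=cv2.minAreaRect(w); b=cv2.boxPoints(r)
    e=[b[1]-b[0],b[2]-b[1]]; L=max(e,key=np.linalg.norm)
    print(name,np.array(r[0]),np.array(r[1]),"long axis deg",np.degrees(np.arctan2(L[1],L[0]))%180)
def circ(name,q,z):
    w=onplane(q,z,*c)[:,:2].astype(np.float32)*1000
    e=cv2.fitEllipse(w); M=cv2.moments(w.reshape(-1,1,2)); print(name,np.array(e[0]),np.array(e[1]), M["m10"]/M["m00"],M["m01"]/M["m00"])
for q in cs((245,195,288,230),lambda r,h:r.sum(2)<200): circ("mb",q,.003)
for q in cs((180,230,222,268),lambda r,h:r.sum(2)<200): circ("mf",q,.003)
for q in cs((306,173,338,205),lambda r,h:r.sum(2)<330,100): rect("plate",q,.046)
for q in cs((300,165,345,228),lambda r,h:r.sum(2)>530,200,25): rect("heaterbox",q,.042)
for q in cs((140,194,170,228),lambda r,h:(h[:,:,2]>172),60,20): rect("cover",q,.008)
for q in cs((146,240,164,264),lambda r,h:(h[:,:,1]<60)&(h[:,:,2]>165),20): circ("cap",q,.098)
for q in cs((258,232,288,268),lambda r,h:(h[:,:,2]>180),60,30): rect("block",q,.04)
w=cs((264,236,282,262),lambda r,h:r.sum(2)<330,1); print(len(w)); ctr=np.array([x.mean(0) for x in w]); W=onplane(ctr,.04,*c)[:,:2]*1000; print(W)
for q in cs((300,228,334,252),lambda r,h:(h[:,:,2]<110),60,20): rect("timer",q,.024)
for q in cs((380,168,416,220),lambda r,h:(r.sum(2)<999),60,20): pass
P=cloud(d,c)
def zone(name,lo,hi,zlo,zhi):
    m=(P[...,0]>lo[0])&(P[...,0]<hi[0])&(P[...,1]>lo[1])&(P[...,1]<hi[1])&(P[...,2]>zlo)&(P[...,2]<zhi)
    w=(P[m][:,:2]*1000).astype(np.float32); r=cv2.minAreaRect(w); print("depth",name,m.sum(),w.mean(0),r)
zone("beaker",(.38,-.42),(.52,-.28),.055,.08)
zone("bottlecap",(.38,.25),(.52,.40),.085,.11)
zone("bar",(.52,.28),(.64,.44),.02,.05)
zone("block",(.38,-.08),(.52,.06),.03,.05)
zone("tip",(.5,-.5),(.75,-.32),.03,.07)
zone("plate",(.5,-.25),(.75,-.1),.03,.07)
zone("cen",(.45,.05),(.7,.3),.03,.12)
zone("timer",(.38,-.25),(.53,-.08),.015,.04)
E
python3 m0.py
```

```text
mb [566.5073   5.8595] [73.7493 74.4835] 566.5141242172426 5.860485167906011
mf [450.7416 217.7605] [74.1649 74.5861] 450.75029640246146 217.76076734654487
plate [ 633.4401 -170.917 ] [59.3699 82.7264] long axis deg 173.65335
cover [574.0076 364.4211] [67.4815 41.212 ] long axis deg 28.16387
cap [443.2992 338.0648] [24.9394 26.0864] 443.3046188222771 338.07424318536306
10
[[420.6468  -2.9304]
 [421.4902 -22.9658]
 [421.4716 -38.1795]
 [437.651   -2.62  ]
 [437.9513 -22.4383]
 [454.7255  -2.4288]
 [455.3049 -21.8194]
 [471.9086  -1.5508]
 [472.4787 -21.7104]
 [470.7119 -35.7711]]
timer [ 474.4808 -155.1955] [48.4437 64.0451] long axis deg 96.27925
depth beaker 112 [ 442.0231 -338.8813] ((440.8014221191406, -336.729248046875), (58.6480827331543, 58.829383850097656), 88.83026885986328)
depth bottlecap 108 [443.5688 336.4389] ((443.2295227050781, 336.9617919921875), (33.75259017944336, 30.57851219177246), 87.5663833618164)
depth bar 61 [574.7762 362.3079] ((575.6373901367188, 362.5904846191406), (46.22367858886719, 12.525101661682129), 27.589454650878906)
depth block 315 [447.6913 -11.4495] ((446.4320068359375, -11.126253128051758), (68.75765991210938, 43.724998474121094), 0.03566146269440651)
depth tip 945 [ 618.2467 -410.7508] ((618.9462890625, -413.0173034667969), (80.85803985595703, 118.79229736328125), 80.96788787841797)
depth plate 1655 [ 612.1759 -167.0843] ((613.05419921875, -168.2527313232422), (112.23139190673828, 150.425048828125), 83.80658721923828)
depth cen 1527 [591.5319 189.6151] ((593.7223510742188, 193.07913208007812), (137.319580078125, 138.1954803466797), 44.39306640625)
depth timer 271 [ 475.5814 -155.7337] ((475.5265808105469, -155.67735290527344), (45.00459671020508, 60.93495178222656), 5.633569717407227)
```

Measurements agree with the sizes given: the heater box comes out at 112x150 mm, the block at 69x44 mm and the cover's bar at 46x12.5 mm. Next I'll work out the tool axes and the first move.

```bash
cat > go.py <<'E'
# go.py x y z(mm) yaw(deg of jaw line in world): difference to target in tool axes
import sys; from h import *
from scipy.spatial.transform import Rotation as Ro
from plant import ctrl
s=ctrl.sense(); R=Ro.from_quat(s["orientation"]).as_matrix(); p=s["position"]*1000
print("t",s["t"],"pos",p,"q6",s["qpos"][5],"F",s["contact_force"],"w",s["grip_width"])
print("tool x",R[:,0],"y",R[:,1],"z",R[:,2],"jaw deg",np.degrees(np.arctan2(R[1,2],R[0,2])))
a=sys.argv[1:]
if len(a)==4:
    x,y,z,yaw=map(float,a); best=None
    for k in (0,180):
        t=np.radians(yaw+k); zz=np.array([np.cos(t),np.sin(t),0]); yy=np.array([0,0,-1.]); T=np.c_[np.cross(yy,zz),yy,zz]
        v=Ro.from_matrix(R.T@T).as_rotvec()
        if best is None or np.linalg.norm(v)<np.linalg.norm(best[0]): best=(v,T)
    v,T=best; dw=np.array([x,y,z])-p
    print("turn",v,"shift in current axes",R.T@dw,"shift in axes after turn",T.T@dw)
E
python3 go.py 446.6 -12.2 200 91.5
python3 - <<'E'
from plant import ctrl
import cv2
p,d=ctrl.read_camera("wrist");cv2.imwrite("pics/w0.png",p[:,:,::-1]); print(ctrl.camera_info("wrist"))
E
```

```text
t 0.1 pos [272.5966 561.8306 221.5813] q6 -0.1261136626579595 F [-0.3784 -0.0339 -0.5098] w 0.08722034691833627
tool x [ 0.8997 -0.4366 -0.0002] y [-0.0009 -0.0014 -1.    ] z [ 0.4366  0.8997 -0.0016] jaw deg 64.11294948586287
turn [ 0.0016 -0.478  -0.0006] shift in current axes [ 407.1687   22.2216 -440.4248] shift in axes after turn [ 158.9174   21.5813 -578.3888]
{'K': array([[346.0750334 ,   0.        , 261.1818144 ],
       [  0.        , 346.0750334 , 187.41998552],
       [  0.        ,   0.        ,   1.        ]]), 'distortion': array([-0.07251012,  0.        ,  0.        ,  0.        ,  0.        ]), 'extrinsics': array([[ 4.34855490e-01,  9.00500249e-01, -7.13479718e-05,
        -6.25329646e-01],
       [-8.58092883e-01,  4.14352758e-01, -3.03295890e-01,
         3.80225126e-02],
       [-2.73088461e-01,  1.31951106e-01,  9.52896426e-01,
        -3.91043789e-01],
       [ 0.00000000e+00,  0.00000000e+00,  0.00000000e+00,
         1.00000000e+00]])}
```

View pics/w0.png

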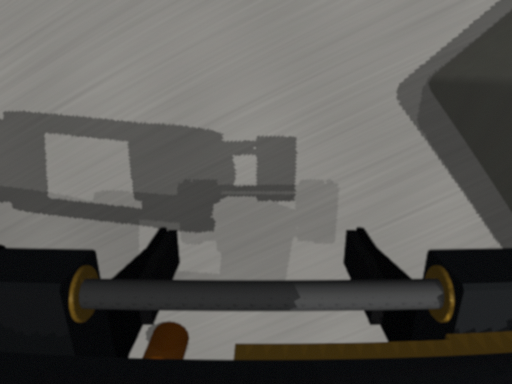

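Request:
play_rows(series=[0, 0, 0, 0, 0, -0.12, 0, 0, 0, 0, 0, 0, -0.12, 0, 0, 0, 0, 0, 0, -0.12, 0, 0, 0, 0, 0, 0, -0.118, 0, 0, 10.6, 0, -38.5, 0, 0, 0, 0, 10.6, 0, -38.5, 0, 0, 0, 0, 10.6, 0, -38.5, 0, 0, 0, 0, 10.6, 0, -38.5, 0, 0, 0, 0, 10.6, 0, -38.5, 0, 0, 0, 0, 10.6, 0, -38.5, 0, 0, 0, 0, 10.6, 0, -38.5, 0, 0, 0, 0, 10.6, 0, -38.5, 0, 0, 0], force=30)

```text
t: 1.15
position: [0.3656, 0.2548, 0.2224]
orientation: [0.707, 0.009, -0.009, -0.707]
contact_force: [1.1, -0.1, -0.2]
grip_width: 0.0869
```

Request:
play_rows(series=[0, 10.6, 3, -38.5, 0, 0, 0, 0, 10.6, 3, -38.5, 0, 0, 0, 0, 10.6, 3, -38.5, 0, 0, 0, 0, 10.6, 3, -38.5, 0, 0, 0, 0, 10.6, 3, -38.5, 0, 0, 0, 0, 10.6, 3, -38.5, 0, 0, 0, 0, 10.6, 3, -38.5, 0, 0, 0, 0, 0, 0, 0, 0, 0, 0])

```text
t: 1.82
position: [0.4479, -0.0169, 0.2011]
orientation: [0.708, 0.007, -0.007, -0.706]
contact_force: [-0.5, 0.2, -0.2]
grip_width: 0.087
```

```bash
python3 go.py 446.6 -12.2 10 91.5
python3 - <<'E'
from plant import ctrl
import cv2
from h import *
for n in ("top","wrist"):
    i=ctrl.camera_info(n); p,d=ctrl.read_camera(n);cv2.imwrite(f"pics/{n}1.png",p[:,:,::-1]); np.savez(f"pics/{n}1.npz",p=p,d=d,K=i["K"],D=i["distortion"],E=i["extrinsics"])
E
```

```text
t 1.8167 pos [447.8816 -16.9367 201.1036] q6 -1.802026177353337 F [-0.4579  0.2032 -0.2005] w 0.08701948583846228
tool x [0.9998 0.02   0.0001] y [ 0.0002 -0.0029 -1.    ] z [-0.02    0.9998 -0.0029] jaw deg 91.14470473301006
turn [ 0.0029 -0.0062  0.0001] shift in current axes [ -1.2089 191.0887   5.321 ] shift in axes after turn [ -1.1572 191.1036   4.7686]
```

View pics/wrist1.png

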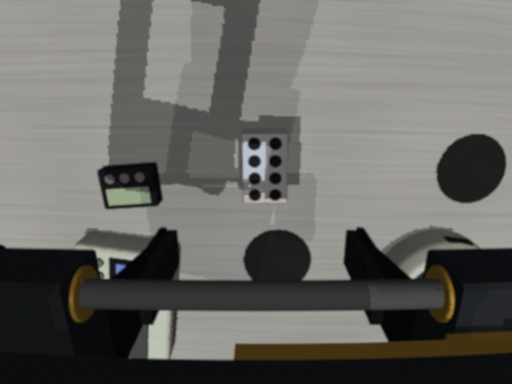

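Wrist view: block wells around (265,170), timer at (130,185), mat_between at (277,260), mat_front at (472,168). I'll cross-check the well centroid and mats from this view.

Run:
```python
from h import *
p,d,c=load("pics/wrist1.npz")
g=p.astype(int).sum(2)
def blobs(box,thr,amin,z):
    u0,v0,u1,v1=box
    m=(g[v0:v1,u0:u1]<thr).astype(np.uint8)
    n,l,st,ce=cv2.connectedComponentsWithStats(m)
    W=[onplane(ce[i]+[u0,v0],z,*c)[0,:2]*1000 for i in range(1,n) if st[i,4]>=amin]
    return np.array(W)
w=blobs((246,134,286,203),150,15,.04); print(w,w.mean(0))
print(blobs((430,125,512,210),150,500,.003))
print(blobs((95,160,165,212),130,200,.024))
```

```text
[[422.8507 -20.7236]
 [422.669   -0.7512]
 [440.416  -20.3288]
 [439.8903  -0.2761]
 [456.9261   0.289 ]
 [457.9179 -20.0012]
 [473.9823 -19.4509]
 [473.3807   0.8003]] [448.5041 -10.0553]
[[451.1388 218.9597]]
[[ 465.5799 -144.7698]]
```

Request:
play_rows(series=[0, 0, 30, 3, 0, 0, 0, 0, 0, 38, 2, 0, 0, 0, 0, 0, 38, 1, 0, 0, 0, 0, 0, 38, 0, 0, 0, 0, 0, 0, 25, 0, 0, 0, 0, 0, 0, 14, 0, 0, 0, 0, 0, 0, 6, 0, 0, 0, 0, 1, 0, 0, 0, 0, 0, 0, 1, 0, 0, 0, 0, 0, 0, 1, 0, 0, 0, 0, 0, 0, 1, 0, 0, 0, 0, 0, 0, 1, 0, 0, 0, 0, 0, 0], force=30)

```text
t: 2.92
position: [0.4479, -0.005, 0.0138]
orientation: [0.707, 0.01, -0.008, -0.707]
contact_force: [-0.7, 0.3, -0.2]
grip_width: 0.0616
```

```bash
python3 go.py 634.2 -170.8 58 83.8
```

```text
t 2.9167 pos [447.9205  -4.9689  13.815 ] q6 -1.7846011168583966 F [-0.6961  0.3083 -0.1822] w 0.061593416131408035
tool x [0.9997 0.0263 0.0025] y [ 0.0025 -0.0005 -1.    ] z [-0.0263  0.9997 -0.0005] jaw deg 91.50665279974187
turn [0.0003 0.1345 0.0025] shift in current axes [ 181.9641  -43.644  -170.6944] shift in axes after turn [ 203.0996  -44.185  -144.7431]
```

Request:
play_rows(series=[1, 0, 0, -6, 0, 0, 0, 1, 0, 0, 0, 0, 0, 0, 1, 0, 0, 0, 0, 0, 0, 1, 0, 0, 0, 0, 0, 0, 1, 0, 0, 0, 0, 0, 0, 1, 0, 0, 0, 0, 0, 0])

```text
t: 3.42
position: [0.4473, -0.0113, 0.013]
orientation: [0.707, 0.009, -0.009, -0.707]
contact_force: [-0.8, -2.7, 6.5]
grip_width: 0.0437
```

```bash
python3 go.py 634.2 -170.8 58 83.8
```

```text
t 3.4167 pos [447.3343 -11.3319  12.962 ] q6 -1.797931965864932 F [-0.7668 -2.7292  6.4664] w 0.043735047744849605
tool x [0.9997 0.0261 0.0006] y [ 0.0006 -0.0007 -1.    ] z [-0.0261  0.9997 -0.0007] jaw deg 91.49697611021699
turn [0.0007 0.1343 0.0007] shift in current axes [ 182.6632  -44.8055 -164.3287] shift in axes after turn [ 202.9952  -45.038  -138.354 ]
```

Request:
play_rows(series=[1, 0, -15, 0, 0, 0, 0, 1, 0, -30, 0, 0, 0, 0, 1, 0, -35, 0, 0, 0, 0, 1, 0, -30, 0, 0, 0, 0, 1, 0, -10, 0, 0, 0.067, 0, 1, 0, 0, 0, 0, 0.067, 0, 1, 25.4, 0, -17.3, 0, 0, 0, 1, 25.4, 0, -17.3, 0, 0, 0, 1, 25.4, 0, -17.3, 0, 0, 0, 1, 25.4, 0, -17.3, 0, 0, 0, 1, 25.4, 0, -17.3, 0, 0, 0, 1, 25.4, 0, -17.3, 0, 0, 0])

```text
t: 4.42
position: [0.5875, -0.1308, 0.131]
orientation: [-0.706, 0.039, -0.037, 0.707]
contact_force: [0.6, 1.1, -2.4]
grip_width: 0.0437
```

Request:
play_rows(series=[1, 25.4, 0, -17.3, 0, 0, 0, 1, 25.4, 0, -17.3, 0, 0, 0, 1, 0, 0, 0, 0, 0, 0, 1, 0, 0, 0, 0, 0, 0, 1, 0, 0, 0, 0, 0, 0])

```text
t: 4.83
position: [0.6329, -0.1695, 0.1308]
orientation: [-0.706, 0.039, -0.037, 0.707]
contact_force: [0.0, 0.3, -2.4]
grip_width: 0.0437
```

```bash
python3 go.py 634.2 -170.8 60 83.8
cat > snap.py <<'E'
import sys; from plant import ctrl
from h import *
for a in sys.argv[1:]:
    n=a.rstrip("0123456789"); i=ctrl.camera_info(n); p,d=ctrl.read_camera(n);cv2.imwrite(f"pics/{a}.png",p[:,:,::-1]); np.savez(f"pics/{a}.npz",p=p,d=d,K=i["K"],D=i["distortion"],E=i["extrinsics"])
E
python3 snap.py side2 wrist2
```

```text
t 4.8333 pos [ 632.872  -169.4783  130.8361] q6 -1.8452447831085834 F [ 0.0478  0.3058 -2.3583] w 0.043661470311518104
tool x [ 0.9942 -0.1077 -0.0031] y [-0.003   0.0018 -1.    ] z [0.1077 0.9942 0.0014] jaw deg 83.81724417929955
turn [-0.0014  0.0003 -0.0031] shift in current axes [ 1.6856 70.8294 -1.2719] shift in axes after turn [ 1.463  70.8361 -1.1705]
```

View pics/side2.png

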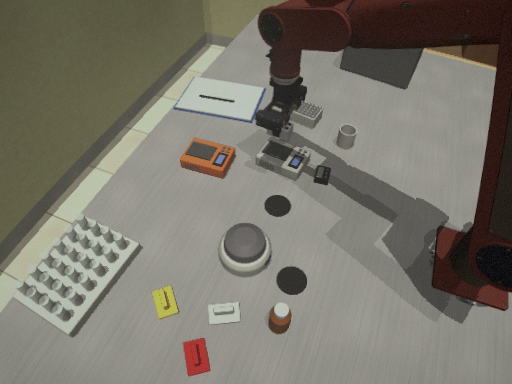

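View pics/wrist2.png

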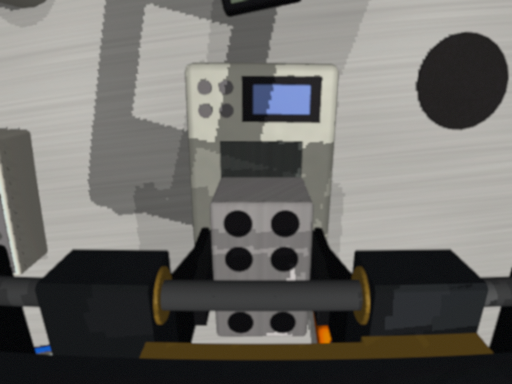

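Block is held level in the jaws. The wrist view shows the heater's front corners near (189,66) and (336,66), and mat_between at (462,80). I'll check these against the plate estimate.

Run:
```python
from h import *
p,d,c=load("pics/wrist2.npz")
hs=cv2.cvtColor(p,cv2.COLOR_RGB2HSV)
q=onplane([(188,66),(337,66),(336,150),(193,170),(221,142),(302,142)],.042,*c)[:,:2]*1000; print(q)
print(onplane([(221,142),(302,142)],.046,*c)[:,:2]*1000)
g=p.astype(int).sum(2); u0,v0=405,25
n,l,st,ce=cv2.connectedComponentsWithStats((g[v0:140,u0:]<150).astype(np.uint8)); print([onplane(ce[i]+[u0,v0],.003,*c)[0]*1000 for i in range(1,n) if st[i,4]>500])
a=np.radians(-6.2); f=np.array([np.cos(a),np.sin(a)]); l=np.array([-f[1],f[0]])
C=np.array([634.2,-170.8]); print("pred front plate corners",C-42*f-30*l,C-42*f+30*l,"heater front",C-97*f-55*l,C-97*f+55*l)
```

```text
[[ 536.2684 -209.2679]
 [ 547.1519 -106.2407]
 [ 606.6017 -109.7628]
 [ 610.5148 -217.6661]
 [ 591.7275 -193.6929]
 [ 598.0262 -134.504 ]]
[[ 591.07   -193.1633]
 [ 597.2687 -134.9139]]
[array([567.0178,   6.2893,   3.    ])]
pred front plate corners [ 589.2057 -196.0886] [ 595.6856 -136.4395] heater front [ 531.8274 -215.0024] [ 543.7073 -105.6458]
```

Request:
play_rows(series=[1, 2, 20, 0, 0, 0, 0, 1, 0, 25, 0, 0, 0, 0, 1, 0, 15, 0, 0, 0, 0, 1, 0, 7, 0, 0, 0, 0, 1, 0, 3, 0, 0, 0, 0, 1, 0, 1, 0, 0, 0, 0, 1, 0, 0, 0, 0, 0, 0])

```text
t: 5.52
position: [0.6366, -0.1706, 0.0625]
orientation: [0.706, -0.038, 0.038, -0.706]
contact_force: [0.2, 0.3, -3.1]
grip_width: 0.0439
```

```bash
python3 go.py 635 -169.7 59 83.8
```

```text
t 5.5167 pos [ 636.6211 -170.6184   62.4815] q6 -1.8445729705671343 F [ 0.2391  0.2721 -3.0611] w 0.043886328108242854
tool x [ 0.9942 -0.1074  0.0012] y [ 0.0012 -0.0005 -1.    ] z [ 0.1074  0.9942 -0.0004] jaw deg 83.83535723613949
turn [0.0004 0.0006 0.0012] shift in current axes [-1.7147  3.4791  0.7403] shift in axes after turn [-1.7109  3.4815  0.738 ]
```

Request:
play_rows(series=[1, -1.5, 1.5, 0.5, 0, 0, 0, 1, 0, 1.5, 0, 0, 0, 0, 1, 0, 1, 0, 0, 0, 0, 1, 0, 0, 0, 0, 0, 0])

```text
t: 5.85
position: [0.6353, -0.1701, 0.059]
orientation: [0.706, -0.038, 0.039, -0.706]
contact_force: [-1.5, -0.1, 3.5]
grip_width: 0.0435
```

Request:
play_rows(series=[0, 0, 0, 0, 0, 0, 0, 0, 0, 0, 0, 0, 0, 0, 0, 0, 0, 0, 0, 0, 0, 0, 0, 0, 0, 0, 0, 0, 0, 0, -15, 0, 0, 0, 0, 0, 0, -30, 0, 0, 0, 0, 0, 0, -40, 0, 0, 0, 0, 0, 0, -40, 0, 0, 0, 0, 0, 0, -20, 0, 0, 0, 0, 0, 0, 0, 0, 0, 0, 0])

```text
t: 6.68
position: [0.6383, -0.1713, 0.2119]
orientation: [0.708, -0.034, 0.042, -0.705]
contact_force: [1.7, -1.2, 1.0]
grip_width: 0.0868
```

```bash
python3 snap.py wrist3; python3 go.py 575 363 200 118
```

```text
t 6.7333 pos [ 636.9524 -170.7668  208.2553] q6 -1.8444694778085768 F [-0.1432 -0.3444 -1.2245] w 0.08663546008403694
tool x [ 0.9942 -0.1075  0.0082] y [ 0.0079 -0.0032 -1.    ] z [ 0.1075  0.9942 -0.0024] jaw deg 83.82832071356898
turn [ 0.0047 -0.5964  0.0073] shift in current axes [-119.0313    6.0364  524.0309] shift in axes after turn [195.8876   8.2553 500.373 ]
```

View pics/wrist3.png

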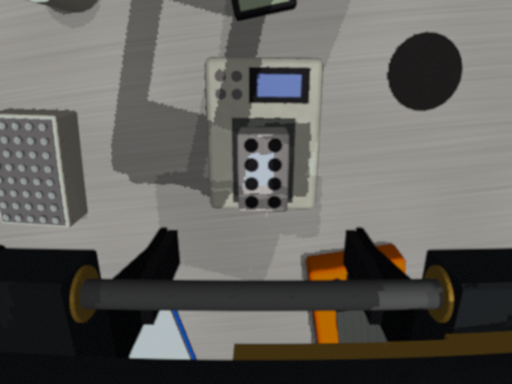

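Run:
```python
from h import *
p,d,c=load("pics/wrist3.npz")
g=p.astype(int).sum(2)
u0,v0,u1,v1=238,136,289,212
n,l,st,ce=cv2.connectedComponentsWithStats((g[v0:v1,u0:u1]<130).astype(np.uint8))
W=np.array([onplane(ce[i]+[u0,v0],.086,*c)[0,:2]*1000 for i in range(1,n) if 20<st[i,4]<400]);print(W,W.mean(0))
# heater box
hs=cv2.cvtColor(p,cv2.COLOR_RGB2HSV)
print(onplane([(207,58),(323,58),(317,205),(212,207)],.042,*c)[:,:2]*1000)
print(onplane([(236,121),(295,121)],.046,*c)[:,:2]*1000)
cv2.imwrite("pics/w3c.png",cv2.resize(p[40:230,190:340,::-1],None,fx=3,fy=3))
```

```text
[[ 610.0851 -176.6872]
 [ 612.0293 -156.7758]
 [ 629.1316 -158.2453]
 [ 626.9921 -178.6872]
 [ 644.0314 -180.3418]
 [ 646.2535 -160.2546]
 [ 660.986  -182.0811]
 [ 663.0435 -162.2429]] [ 636.5691 -169.4145]
[[ 534.8269 -209.4045]
 [ 545.8817 -104.769 ]
 [ 687.9868 -118.5461]
 [ 678.8463 -226.2199]]
[[ 593.8182 -190.0275]
 [ 599.6379 -134.9051]]
```

View pics/w3c.png

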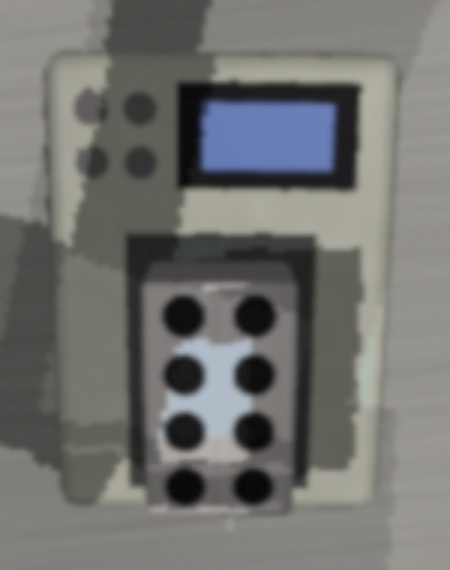

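Request:
play_rows(series=[0, 0, 0, 0, 0, -0.12, 0, 0, 0, 0, 0, 0, -0.12, 0, 0, 0, 0, 0, 0, -0.12, 0, 0, 0, 0, 0, 0, -0.12, 0, 0, 0, 0, 0, 0, -0.117, 0, 0, 14, 0, 35.5, 0, 0, 0, 0, 14, 0, 35.5, 0, 0, 0, 0, 14, 0, 35.5, 0, 0, 0, 0, 14, 0, 35.5, 0, 0, 0, 0, 14, 0, 35.5, 0, 0, 0, 0, 14, 0, 35.5, 0, 0, 0, 0, 14, 0, 35.5, 0, 0, 0])

```text
t: 7.73
position: [0.6029, 0.0973, 0.2013]
orientation: [-0.686, -0.17, 0.172, 0.686]
contact_force: [0.5, -0.7, 0.8]
grip_width: 0.0868
```

Request:
play_rows(series=[0.45, 14, 0, 35.5, 0, 0, 0, 0.45, 14, 0, 35.5, 0, 0, 0, 0.45, 14, 0, 35.5, 0, 0, 0, 0.45, 14, 0, 35.5, 0, 0, 0, 0.45, 14, 0, 35.5, 0, 0, 0, 0.45, 14, 0, 35.5, 0, 0, 0, 0.45, 10, 0, 30, 0, 0, 0, 0.45, 0, 0, 0, 0, 0, 0, 0.45, 0, 0, 0, 0, 0, 0, 0.45, 0, 0, 0, 0, 0, 0])

```text
t: 8.57
position: [0.5725, 0.3537, 0.2013]
orientation: [0.686, 0.171, -0.172, -0.686]
contact_force: [0.3, 0.1, -1.1]
grip_width: 0.0481
```

```bash
python3 go.py 575 363 12 118;python3 snap.py wrist4
```

```text
t 8.5667 pos [572.4669 353.6615 201.3128] q6 -1.6239012779203184 F [ 0.3332  0.0643 -1.1326] w 0.048085440364725604
tool x [ 0.8824  0.4705 -0.0023] y [-0.0019 -0.0015 -1.    ] z [-0.4705  0.8824 -0.0004] jaw deg 118.06476675927715
turn [ 0.0004  0.0011 -0.0023] shift in current axes [  7.0705 189.2937   7.1327] shift in axes after turn [  6.6207 189.3128   7.0562]
```

View pics/wrist4.png

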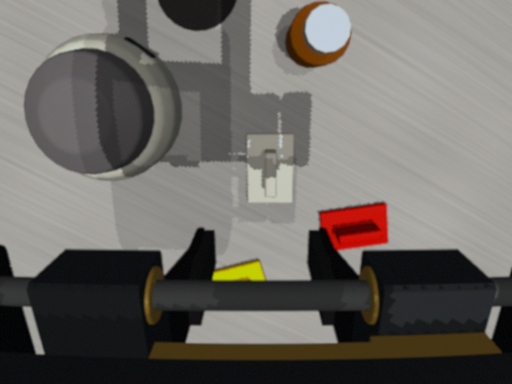

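White cover at (247..294, 134..203), with its bar up along image vertical at (269,172). Red decoy at (355,226), yellow at (240,270).

Run:
```python
from h import *
p,d,c=load("pics/wrist4.npz")
P=onplane([(247,134),(294,134),(294,203),(247,203)],.008,*c)[:,:2]*1000; print(P,P.mean(0),np.linalg.norm(P[0]-P[1]),np.linalg.norm(P[0]-P[3]))
v=P[2]+P[3]-P[0]-P[1]; print(np.degrees(np.arctan2(v[1],v[0])))
C=cloud(d,c); m=(np.abs(C[...,0]-.575)<.045)&(np.abs(C[...,1]-.363)<.045)&(C[...,2]>.022)&(C[...,2]<.045)
w=(C[m][:,:2]*1000).astype(np.float32); print(m.sum(),cv2.minAreaRect(w))
R=onplane([(321,212),(386,204),(387,241),(332,247)],.008,*c)[:,:2]*1000;print("red",R)
```

```text
[[554.7021 327.9841]
 [531.8073 370.6872]
 [597.5452 408.3033]
 [621.8273 362.8975]] [576.4705 367.468 ] 48.453372312027064 75.66203081955224
28.62994497181379
548 ((575.908203125, 366.4735412597656), (45.03615951538086, 11.200434684753418), 28.53900718688965)
red [[592.6458 440.0128]
 [550.4936 499.0954]
 [587.4524 526.1681]
 [623.6323 473.724 ]]
```

Request:
play_rows(series=[0.45, 8, 20, 8.6, 0, 0, 0, 0.45, 0, 38, 0, 0, 0, 0, 0.45, 0, 38, 0, 0, 0, 0, 0.45, 0, 38, 0, 0, 0, 0, 0.45, 0, 22, 0, 0, 0, 0, 0.45, 0, 0, 0, 0, 0, 0, 0.45, 0, 0, 0, 0, 0, 0])

```text
t: 9.2
position: [0.5754, 0.3635, 0.045]
orientation: [0.687, 0.169, -0.172, -0.686]
contact_force: [-0.2, 0.0, 1.2]
grip_width: 0.0479
```

```bash
python3 go.py 575.5 365 12 118.2
```

```text
t 9.2 pos [575.4453 363.5188  45.034 ] q6 -1.6102698110861886 F [-0.1506  0.0311  1.1629] w 0.04790427227276237
tool x [ 0.8836  0.4682 -0.0039] y [-0.0034 -0.0018 -1.    ] z [-0.4683  0.8836 -0.    ] jaw deg 117.92080536099283
turn [-0.     -0.0049 -0.0039] shift in current axes [ 0.8708 33.0309  1.2834] shift in axes after turn [ 0.7482 33.034   1.2795]
```

Request:
play_rows(series=[0.45, 1, 15, 1, 0, 0, 0, 0.45, 0, 11, 0, 0, 0, 0, 0.45, 0, 5, 0, 0, 0, 0, 0.45, 0, 1.5, 0, 0, 0, 0, 1, 0, 0, 0, 0, 0, 0, 1, 0, 0, 0, 0, 0, 0, 1, 0, 0, 0, 0, 0, 0, 1, 0, 0, 0, 0, 0, 0, 1, 0, 0, 0, 0, 0, 0, 1, 0, 0, 0, 0, 0, 0], force=20)

```text
t: 10.03
position: [0.5767, 0.367, 0.0144]
orientation: [-0.686, -0.171, 0.171, 0.686]
contact_force: [-0.4, -0.2, -0.8]
grip_width: 0.0159
```

```bash
python3 go.py 575.5 365 12 118.2
```

```text
t 10.0333 pos [576.7467 367.027   14.3913] q6 -1.6085372757496217 F [-0.4011 -0.1902 -0.7894] w 0.01591953015546907
tool x [0.8827 0.47   0.0005] y [ 0.0005  0.0002 -1.    ] z [-0.47    0.8827 -0.    ] jaw deg 118.0336080163242
turn [ 0.0001 -0.0029  0.0005] shift in current axes [-2.0543  2.3903 -1.2031] shift in axes after turn [-2.0566  2.3913 -1.1972]
```

Request:
play_rows(series=[1, 0, 1, 0, 0, 0, 0, 1, 0, 0, 0, 0, 0, 0, 1, 0, 0, 0, 0, 0, 0, 1, 0, 0, 0, 0, 0, 0, 1, 0, 0, 0, 0, 0, 0, 1, 0, -8, 0, 0, 0, 0, 1, 0, -20, 0, 0, 0, 0, 1, 0, -35, 0, 0, 0, 0, 1, 0, -40, 0, 0, 0, 0, 1, 0, -40, 0, 0, 0, 0, 1, 0, -40, 0, 0, 0, 0, 1, 0, 0, 0, 0, 0, 0])

```text
t: 11.03
position: [0.5811, 0.3692, 0.2079]
orientation: [-0.685, -0.177, 0.166, 0.687]
contact_force: [1.7, 0.2, 1.2]
grip_width: 0.0116
```

```bash
python3 go.py 635.5 -170 200 83.8;python3 snap.py wrist5 side5
```

```text
t 11.0333 pos [581.1164 369.2313 207.9282] q6 -1.6085409508493214 F [1.6742 0.1859 1.2175] w 0.011631053059201722
tool x [0.8825 0.47   0.0164] y [ 0.0148  0.0072 -0.9999] z [-0.4701  0.8826 -0.0006] jaw deg 118.03760771640914
turn [-0.0043  0.5976  0.0161] shift in current axes [-205.5727    4.8521 -501.5049] shift in axes after turn [ 112.3021    7.9282 -530.204 ]
```

View pics/wrist5.png

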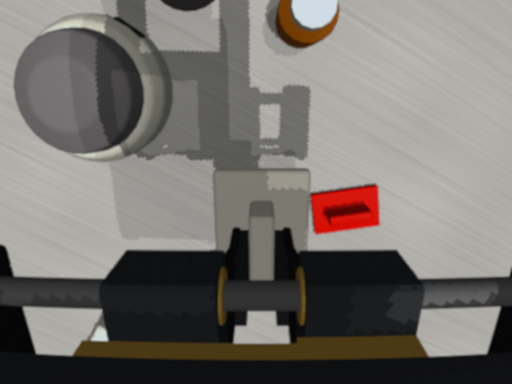

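View pics/side5.png

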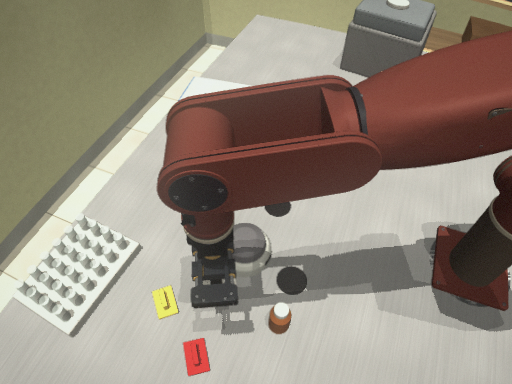

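Request:
play_rows(series=[1, 0, 0, 0, 0, 0.12, 0, 1, 0, 0, 0, 0, 0.12, 0, 1, 0, 0, 0, 0, 0.12, 0, 1, 0, 0, 0, 0, 0.12, 0, 1, 0, 0, 0, 0, 0.117, 0, 1, 8, 0, -37.9, 0, 0, 0, 1, 8, 0, -37.9, 0, 0, 0, 1, 8, 0, -37.9, 0, 0, 0, 1, 8, 0, -37.9, 0, 0, 0, 1, 8, 0, -37.9, 0, 0, 0, 1, 8, 0, -37.9, 0, 0, 0, 1, 8, 0, -37.9, 0, 0, 0])

```text
t: 12.13
position: [0.602, 0.0953, 0.1935]
orientation: [0.706, -0.039, 0.037, -0.706]
contact_force: [1.4, -0.4, -1.1]
grip_width: 0.0117
```

Request:
play_rows(series=[1, 8, 0, -37.9, 0, 0, 0, 1, 8, 0, -37.9, 0, 0, 0, 1, 8, 0, -37.9, 0, 0, 0, 1, 8, 0, -37.9, 0, 0, 0, 1, 8, 0, -37.9, 0, 0, 0, 1, 8, 0, -37.9, 0, 0, 0, 1, 8, 0, -37.9, 0, 0, 0, 1, 0, 0, 0, 0, 0, 0, 1, 0, 0, 0, 0, 0, 0, 1, 0, 0, 0, 0, 0, 0, 1, 0, 0, 0, 0, 0, 0])

```text
t: 13.05
position: [0.6302, -0.1712, 0.1947]
orientation: [-0.706, 0.039, -0.037, 0.707]
contact_force: [-0.4, 0.2, -0.5]
grip_width: 0.0121
```

```bash
python3 go.py 636 -169.7 110 83.8;python3 snap.py wrist6
```

```text
t 13.05 pos [ 630.1593 -171.1861  194.66  ] q6 -1.8502222888990323 F [-0.3702  0.183  -0.5344] w 0.012116715437734338
tool x [ 0.9943 -0.1066 -0.0023] y [-0.0022  0.0013 -1.    ] z [0.1066 0.9943 0.0011] jaw deg 83.88030299030524
turn [-0.0011  0.0014 -0.0023] shift in current axes [ 5.8427 84.6491  2.0068] shift in axes after turn [ 5.646  84.66    2.1082]
```

View pics/wrist6.png

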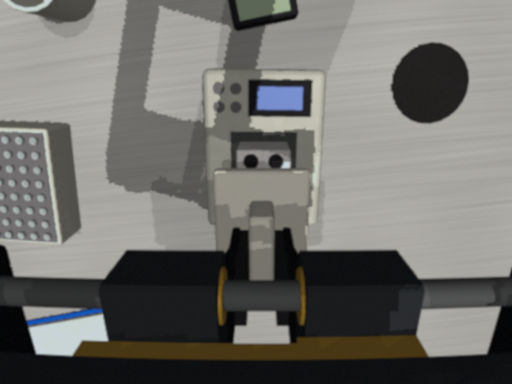

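Run:
```python
from h import *
p,d,c=load("pics/wrist6.npz")
T=np.array([630.16,-171.19]); tx=np.array([.9943,-.1066]); tz=np.array([.1066,.9943])
for z in (.187,.189,.191):
    q=onplane([(215,172),(309,171)],z,*c)[:,:2]*1000; print(z,(q-T)@tx,(q-T)@tz)
print(cloud(d,c)[176:182,225:300:15]*1000)
```

```text
0.187 [-37.4052 -37.9904] [-22.9235  24.9493]
0.189 [-37.9417 -38.52  ] [-22.6539  24.6565]
0.191 [-38.4782 -39.0496] [-22.3842  24.3637]
[[[ 592.6332 -184.9449  188.9727]
  [ 593.3199 -177.3705  189.3966]
  [ 594.1376 -169.863   189.325 ]
  [ 594.6729 -162.3492  190.2509]
  [ 595.9502 -154.796   188.556 ]]

 [[ 593.2446 -185.0615  188.6359]
  [ 593.7695 -177.4119  189.6495]
  [ 594.7241 -169.9312  189.0885]
  [ 595.0949 -162.3996  190.5878]
  [ 596.4188 -154.8488  188.748 ]]

 [[ 593.8063 -185.1525  188.4911]
  [ 594.3911 -177.5094  189.2832]
  [ 595.4748 -170.0258  188.2817]
  [ 596.0938 -162.4515  188.9199]
  [ 596.707  -154.9287  189.5548]]

 [[ 594.2539 -185.187   188.765 ]
  [ 595.241  -177.6798  188.1183]
  [ 595.7437 -170.0428  189.176 ]
  [ 596.3266 -162.5015  189.9196]
  [ 597.5377 -154.9275  188.5163]]

 [[ 595.0759 -185.4037  187.7   ]
  [ 595.1456 -177.5458  190.2987]
  [ 596.3427 -170.1128  188.9153]
  [ 597.4595 -162.5555  187.8454]
  [ 598.145  -154.9604  188.2489]]

 [[ 595.493  -185.4226  188.0907]
  [ 595.9744 -177.7084  189.2279]
  [ 596.8284 -170.1646  189.0501]
  [ 597.8187 -162.6061  188.4168]
  [ 598.6271 -155.0118  188.404 ]]]
```

Request:
play_rows(series=[1, 5.4, 25, 1.9, 0, 0, 0, 1, 0, 30, 0, 0, 0, 0, 1, 0, 20, 0, 0, 0, 0, 1, 0, 10, 0, 0, 0, 0, 1, 0, 5, 0, 0, 0, 0, 1, 0, 0, 0, 0, 0, 0, 1, 0, 0, 0, 0, 0, 0])

```text
t: 13.68
position: [0.6372, -0.1711, 0.1073]
orientation: [0.706, -0.037, 0.038, -0.706]
contact_force: [0.0, -0.4, 0.2]
grip_width: 0.012
```

```bash
python3 go.py 635.8 -169.9 99.7 83.8
```

```text
t 13.6833 pos [ 637.2267 -171.1066  107.3388] q6 -1.8455399308516878 F [ 0.0321 -0.4344  0.2286] w 0.011985807182802071
tool x [ 0.9943 -0.1068  0.0016] y [ 0.0016 -0.0006 -1.    ] z [ 0.1068  0.9943 -0.0004] jaw deg 83.8686913273804
turn [0.0004 0.0012 0.0016] shift in current axes [-1.5598  7.6358  1.0506] shift in axes after turn [-1.5487  7.6388  1.0454]
```

Request:
play_rows(series=[1, -1, 3, 1, 0, 0, 0, 1, 0, 2, 0, 0, 0, 0, 1, 0, 1, 0, 0, 0, 0, 1, 0, 0.5, 0, 0, 0, 0, 1, 0, 0, 0, 0, 0, 0, 1, 0, 0, 0, 0, 0, 0])

```text
t: 14.18
position: [0.6358, -0.1704, 0.1]
orientation: [0.706, -0.038, 0.038, -0.706]
contact_force: [0.2, 0.4, 1.9]
grip_width: 0.0117
```

```bash
python3 go.py 635.8 -169.9 99.7 83.8
```

```text
t 14.1833 pos [ 635.7511 -170.4201   99.9808] q6 -1.8444762991222041 F [0.175  0.3535 1.943 ] w 0.011689958760503839
tool x [ 0.9942 -0.1077  0.0006] y [ 0.0006 -0.0003 -1.    ] z [ 0.1077  0.9942 -0.0002] jaw deg 83.81677752958704
turn [0.0002 0.0003 0.0006] shift in current axes [-0.0075  0.2807  0.5224] shift in axes after turn [-0.0075  0.2808  0.5223]
```

Request:
play_rows(series=[1, 0, 0.4, 0, 0, 0, 0, 1, 0, 0, 0, 0, 0, 0, 0, 0, 0, 0, 0, 0, 0, 0, 0, 0, 0, 0, 0, 0, 0, 0, 0, 0, 0, 0, 0, 0, 0, 0, 0, 0, 0, 0, 0, 0, 0, 0, 0, 0, 0, 0, 0, -15, 0, 0, 0, 0, 0, 0, -30, 0, 0, 0, 0, 0, 0, -35, 0, 0, 0, 0, 0, 0, -30, 0, 0, 0, 0, 0, 0, 0, 0, 0, 0, 0])

```text
t: 15.18
position: [0.6392, -0.1717, 0.2177]
orientation: [0.707, -0.034, 0.042, -0.705]
contact_force: [0.9, -0.4, 1.6]
grip_width: 0.0703
```

```bash
python3 snap.py wrist7;python3 go.py 443.3 337.8 200 90
```

```text
t 15.2333 pos [ 638.1533 -171.2405  214.4366] q6 -1.8444786727392208 F [ 0.3975 -0.634  -0.5   ] w 0.07439720438971813
tool x [ 0.9942 -0.1075  0.0086] y [ 0.0083 -0.0033 -1.    ] z [ 0.1075  0.9942 -0.0024] jaw deg 83.82623598477964
turn [ 0.0028 -0.1077  0.0085] shift in current axes [-248.5725   11.1438  485.1659] shift in axes after turn [-194.8533   14.4366  509.0405]
```

View pics/wrist7.png

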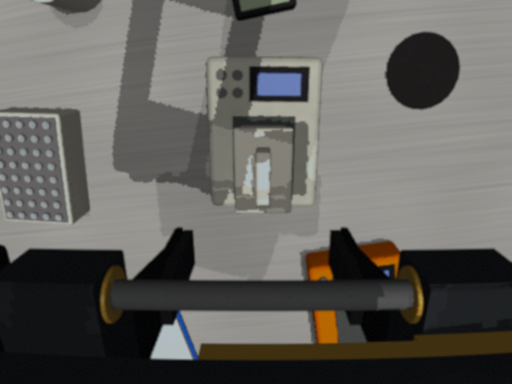

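Request:
play_rows(series=[0, 0, 0, 0, 0, -0.108, 0, 0, -14, 1, 36.4, 0, 0, 0, 0, -14, 1, 36.4, 0, 0, 0, 0, -14, 1, 36.4, 0, 0, 0, 0, -14, 1, 36.4, 0, 0, 0, 0, -14, 1, 36.4, 0, 0, 0, 0, -14, 1, 36.4, 0, 0, 0, 0, -14, 1, 36.4, 0, 0, 0, 0, -14, 1, 36.4, 0, 0, 0, 0, -14, 1, 36.4, 0, 0, 0, 0, -14, 1, 36.4, 0, 0, 0, 0, -14, 1, 36.4, 0, 0, 0])

```text
t: 16.23
position: [0.4797, 0.2315, 0.1968]
orientation: [0.707, -0.001, -0.001, -0.707]
contact_force: [0.8, -0.1, 0.3]
grip_width: 0.0872
```

Request:
play_rows(series=[0, -14, 0, 36.4, 0, 0, 0, 0, -14, 0, 36.4, 0, 0, 0, 0, -13, 0, 35, 0, 0, 0, 0, 0, 0, 0, 0, 0, 0, 0, 0, 0, 0, 0, 0, 0, 0, 0, 0, 0, 0, 0, 0])

```text
t: 16.73
position: [0.4399, 0.3374, 0.197]
orientation: [0.708, -0.0, -0.001, -0.707]
contact_force: [0.1, -0.8, -0.7]
grip_width: 0.0871
```

```bash
python3 go.py 443.3 338.3 200 90;python3 snap.py wrist8 top8
python3 - <<'E'
from h import *
p,d,c=load("pics/wrist8.npz")
C=cloud(d,c)
m=(np.abs(C[...,0]-.443)<.05)&(np.abs(C[...,1]-.338)<.05)&(C[...,2]>.088)&(C[...,2]<.11)
w=(C[m][:,:2]*1000).astype(np.float32); print(m.sum(),cv2.minEnclosingCircle(w),w.mean(0), np.median(C[m][:,2]))
E
```

```text
t 16.7333 pos [439.9085 337.4127 196.9826] q6 -1.0593763446046347 F [ 0.1368 -0.8147 -0.7443] w 0.08707464439047731
tool x [ 1.      0.0011 -0.0014] y [-0.0014 -0.0014 -1.    ] z [-0.0011  1.     -0.0014] jaw deg 90.06520375252268
turn [ 0.0014  0.0011 -0.0014] shift in current axes [ 3.3884 -3.0232  0.8791] shift in axes after turn [ 3.3915 -3.0174  0.8873]
1390 ((445.1923828125, 340.56854248046875), 16.889543533325195) [443.8595 340.4927] 0.09811354691299906
```

View pics/wrist8.png

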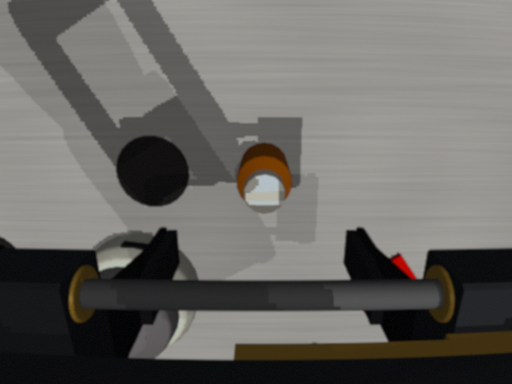

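View pics/top8.png

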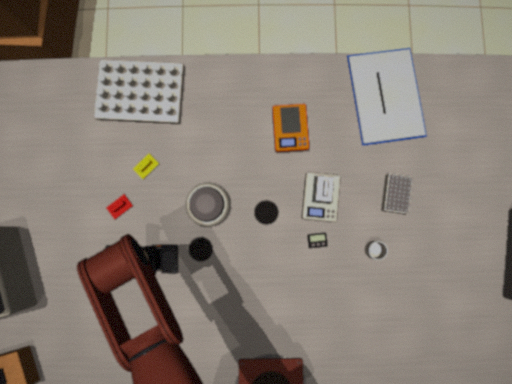

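Request:
play_rows(series=[0, 4, 20, 1.6, 0, 0, 0, 0, 0, 38, 0, 0, 0, 0, 0, 0, 38, 0, 0, 0, 0, 0, 0, 30, 0, 0, 0, 0, 0, 0, 18, 0, 0, 0, 0, 0, 0, 10, 0, 0, 0, 0, 0, 0, 5, 0, 0, 0, 0, 0, 0, 0, 0, 0, 0, 0, 0, 0, 0, 0, 0, 0])

```text
invalid input at $.series: expected a multiple of 7 numbers
```

```bash
python3 go.py 444 339 35 90
```

```text
t 16.8333 pos [440.6807 336.6764 197.4753] q6 -1.0591464938040003 F [ 0.3885 -0.3667  0.8842] w 0.08747049248213119
tool x [ 1.     -0.0011 -0.0008] y [-0.0008 -0.0009 -1.    ] z [ 0.0011  1.     -0.0009] jaw deg 89.93564895363919
turn [ 0.0009 -0.0011 -0.0008] shift in current axes [  3.4407 162.4707   2.4699] shift in axes after turn [  3.3193 162.4753   2.3236]
```

Request:
play_rows(series=[0, 3.5, 20, 2, 0, 0, 0, 0, 0, 38, 0, 0, 0, 0, 0, 0, 38, 0, 0, 0, 0, 0, 0, 30, 0, 0, 0, 0, 0, 0, 18, 0, 0, 0, 0, 0, 0, 10, 0, 0, 0, 0, 0, 0, 5, 0, 0, 0, 0, 0, 0, 0, 0, 0, 0, 0])

```text
t: 17.5
position: [0.4442, 0.339, 0.0387]
orientation: [0.707, -0.001, 0.0, -0.707]
contact_force: [-1.0, -1.0, 0.1]
grip_width: 0.0871
```

```bash
python3 go.py 444 339 35 90
```

```text
t 17.5 pos [444.1925 338.9937  38.6813] q6 -1.058713973480738 F [-1.0028 -0.9612  0.0694] w 0.08711906736386416
tool x [ 1.     -0.0012 -0.0008] y [-0.0008 -0.0006 -1.    ] z [ 0.0012  1.     -0.0006] jaw deg 89.92926604121008
turn [ 0.0006 -0.0012 -0.0008] shift in current axes [-0.1895  3.6815  0.0081] shift in axes after turn [-0.1925  3.6813  0.0063]
```

Request:
play_rows(series=[0, 0, 2, 0, 0, 0, 0, 1, 0, 0, 0, 0, 0, 0, 1, 0, 0, 0, 0, 0, 0, 1, 0, 0, 0, 0, 0, 0, 1, 0, 0, 0, 0, 0, 0, 1, 0, 0, 0, 0, 0, 0, 1, 0, 0, 0, 0, 0, 0, 1, 0, 0, 0, 0, 0, 0, 1, 0, 0, 0, 0, 0, 0, 1, 0, 0, 0, 0, 0, 0], force=25)

```text
t: 18.33
position: [0.4439, 0.34, 0.0373]
orientation: [-0.707, -0.0, 0.0, 0.707]
contact_force: [-0.1, -0.1, 2.2]
grip_width: 0.0494
```

```bash
python3 go.py 566.7 6 38 90
```

```text
t 18.3333 pos [443.9441 339.9653  37.267 ] q6 -1.0585456554908237 F [-0.1374 -0.1105  2.1701] w 0.04944678170374096
tool x [1.     0.0002 0.    ] y [ 0.  0. -1.] z [-0.0002  1.      0.    ] jaw deg 90.01213634656797
turn [-0.      0.0002  0.    ] shift in current axes [ 122.6852   -0.7447 -333.9913] shift in axes after turn [ 122.7559   -0.733  -333.9653]
```

Request:
play_rows(series=[1, 0, -12, 0, 0, 0, 0, 1, 0, -28, 0, 0, 0, 0, 1, 0, -35, 0, 0, 0, 0, 1, 0, -35, 0, 0, 0, 0, 1, 0, -20, 0, 0, 0, 0, 1, 12, 0, -30, 0, 0, 0, 1, 12, 0, -34, 0, 0, 0, 1, 12, 0, -34, 0, 0, 0, 1, 12, 0, -34, 0, 0, 0, 1, 12, 0, -34, 0, 0, 0, 1, 12, 0, -34, 0, 0, 0, 1, 12, 0, -34, 0, 0, 0])

```text
t: 19.33
position: [0.5281, 0.1043, 0.1679]
orientation: [-0.707, -0.0, -0.0, 0.707]
contact_force: [0.6, 1.0, -0.9]
grip_width: 0.0495
```

Request:
play_rows(series=[1, 12, 0, -34, 0, 0, 0, 1, 12, 0, -34, 0, 0, 0, 1, 12, 0, -28, 0, 0, 0, 1, 0, 0, 0, 0, 0, 0, 1, 0, 0, 0, 0, 0, 0, 1, 0, 0, 0, 0, 0, 0])

```text
t: 19.83
position: [0.5636, 0.0102, 0.1673]
orientation: [-0.707, 0.0, 0.0, 0.707]
contact_force: [-0.6, 0.1, -0.8]
grip_width: 0.0493
```

```bash
python3 go.py 566.7 6 40 90;python3 snap.py wrist9
python3 - <<'E'
from h import *
p,d,c=load("pics/wrist9.npz")
C=cloud(d,c)
m=(np.abs(C[...,0]-.567)<.05)&(np.abs(C[...,1]-.006)<.05)&(C[...,2]>.20)&(C[...,2]<.26)
print(m.sum(),(C[m]*1000).mean(0) if m.any() else 0)
E
```

```text
t 19.8333 pos [563.5784  10.1762 167.2531] q6 -1.6925886902513738 F [-0.5867  0.0556 -0.8114] w 0.049281546966248535
tool x [ 1.     -0.0005 -0.0006] y [-0.0006  0.0006 -1.    ] z [0.0005 1.     0.0006] jaw deg 89.97126411202788
turn [-0.0006 -0.0005 -0.0006] shift in current axes [  3.2061 127.2486  -4.2474] shift in axes after turn [  3.1216 127.2531  -4.1762]
24468 [541.8507   7.7465 239.8823]
```

View pics/wrist9.png

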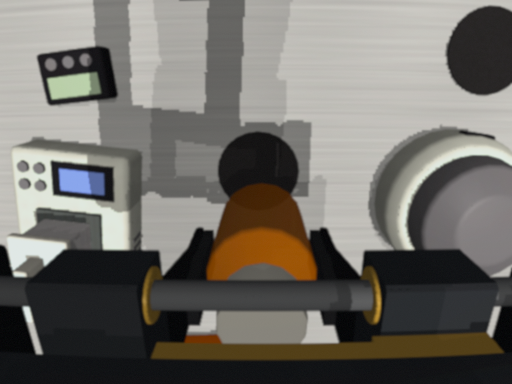

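Request:
play_rows(series=[1, 3, 20, -4, 0, 0, 0, 1, 0, 35, 0, 0, 0, 0, 1, 0, 30, 0, 0, 0, 0, 1, 0, 18, 0, 0, 0, 0, 1, 0, 10, 0, 0, 0, 0, 1, 0, 5, 0, 0, 0, 0, 1, 0, 0, 0, 0, 0, 0, 1, 0, 0, 0, 0, 0, 0])

```text
t: 20.55
position: [0.5679, 0.0063, 0.0504]
orientation: [0.707, 0.001, 0.0, -0.707]
contact_force: [0.5, 0.0, -0.7]
grip_width: 0.0493
```

```bash
python3 go.py 566.7 6 40.2 90; python3 snap.py side10
```

```text
t 20.55 pos [567.9259   6.3394  50.4265] q6 -1.699483358675515 F [ 0.5143  0.0216 -0.6772] w 0.04925606309274714
tool x [1.     0.001  0.0018] y [ 0.0018 -0.0002 -1.    ] z [-0.001   1.     -0.0002] jaw deg 90.05848752187892
turn [0.0002 0.001  0.0018] shift in current axes [-1.2451 10.2243 -0.3357] shift in axes after turn [-1.2259 10.2265 -0.3394]
```

View pics/side10.png

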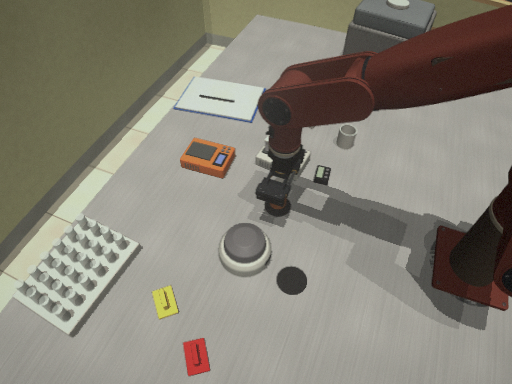

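Bottle hangs upright over the mat at (277,207) in the side view. Lowering it.

Request:
play_rows(series=[1, -1, 4, 0, 0, 0, 0, 1, 0, 3, 0, 0, 0, 0, 1, 0, 1.5, 0, 0, 0, 0, 1, 0, 0.5, 0, 0, 0, 0, 1, 0, 0, 0, 0, 0, 0, 1, 0, 0, 0, 0, 0, 0])

```text
t: 21.1
position: [0.5661, 0.0059, 0.0403]
orientation: [0.707, 0.0, 0.0, -0.707]
contact_force: [-0.3, -0.0, -0.4]
grip_width: 0.049
```

```bash
python3 go.py 566.7 6 40.2 90
```

```text
t 21.1 pos [566.0513   5.869   40.2928] q6 -1.699833968453053 F [-0.3292 -0.0015 -0.4039] w 0.04899897217098248
tool x [1.     0.0001 0.0001] y [ 0.0001 -0.     -1.    ] z [-0.0001  1.     -0.    ] jaw deg 90.00668214926367
turn [0.     0.0001 0.0001] shift in current axes [0.6487 0.0929 0.1309] shift in axes after turn [0.6487 0.0928 0.131 ]
```

Request:
play_rows(series=[1, 0, 0.6, 0, 0, 0, 0, 1, 0, 0, 0, 0, 0, 0])

```text
t: 21.27
position: [0.5661, 0.0059, 0.0402]
orientation: [0.707, 0.0, -0.0, -0.707]
contact_force: [-2.5, 1.0, 3.3]
grip_width: 0.0493
```

Request:
play_rows(series=[0, 0, 0, 0, 0, 0, 0, 0, 0, 0, 0, 0, 0, 0, 0, 0, 0, 0, 0, 0, 0, 0, 0, 0, 0, 0, 0, 0, 0, 0, 0, 0, 0, 0, 0, 0, 0, 0, 0, 0, 0, 0, 0, 0, -10, 0, 0, 0, 0, 0, 0, -25, 0, 0, 0, 0, 0, 0, -40, 0, 0, 0, 0, 0, 0, -40, 0, 0, 0, 0, 0, 0, -40, 0, 0, 0, 0, 0, 0, 0, 0, 0, 0, 0])

```text
t: 22.27
position: [0.5712, 0.0054, 0.2055]
orientation: [0.708, 0.006, 0.005, -0.706]
contact_force: [1.3, -0.1, 1.6]
grip_width: 0.0868
```

```bash
python3 go.py 441.5 -337 200 90; python3 snap.py wrist11
```

```text
t 22.2667 pos [571.2392   5.3586 205.4705] q6 -1.6998248107663254 F [ 1.2613 -0.0572  1.5564] w 0.08684267600387144
tool x [0.9999 0.0005 0.0158] y [ 0.0158 -0.0021 -0.9999] z [-0.0004  1.     -0.0021] jaw deg 90.0242176002026
turn [0.0021 0.0004 0.0158] shift in current axes [-129.9656    4.142  -342.2914] shift in axes after turn [-129.7392    5.4705 -342.3586]
```

View pics/wrist11.png

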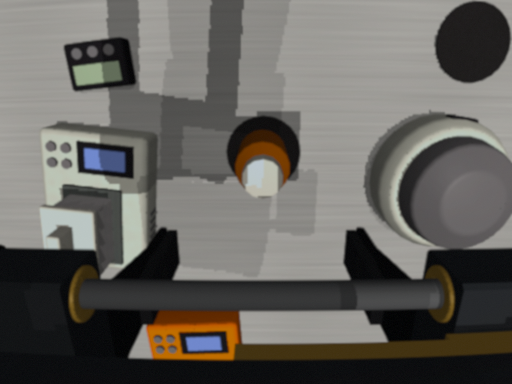

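Request:
play_rows(series=[0, -12.6, 0, -34.2, 0, 0, 0, 0, -12.6, 0, -34.2, 0, 0, 0, 0, -12.6, 0, -34.2, 0, 0, 0, 0, -12.6, 0, -34.2, 0, 0, 0, 0, -12.6, 0, -34.2, 0, 0, 0, 0, -12.6, 0, -34.2, 0, 0, 0, 0, -12.6, 0, -34.2, 0, 0, 0, 0, -12.6, 0, -34.2, 0, 0, 0, 0, -12.6, 0, -34.2, 0, 0, 0, 0, -12.6, 0, -34.2, 0, 0, 0, 0, 0, 0, 0, 0, 0, 0, 0, 0, 0, 0, 0, 0, 0])

```text
t: 23.32
position: [0.4387, -0.3373, 0.1937]
orientation: [-0.707, 0.002, -0.001, 0.708]
contact_force: [0.3, 0.7, -0.7]
grip_width: 0.0871
```

```bash
python3 snap.py wrist12 top12; python3 go.py 441.5 -337 16 90;  python3 - <<'E'
from h import *
for n in ("wrist12","top12"):
    p,d,c=load(f"pics/{n}.npz")
    C=cloud(d,c)
    for nm,x,y,z0,z1 in (("beaker",.4415,-.337,.058,.075),("cap",.566,.006,.088,.115),("bar",.6355,-.170,.106,.13)):
        m=(np.abs(C[...,0]-x)<.045)&(np.abs(C[...,1]-y)<.045)&(C[...,2]>z0)&(C[...,2]<z1)
        if m.sum()>20:
            w=(C[m][:,:2]*1000).astype(np.float32); print(n,nm,m.sum(),cv2.minEnclosingCircle(w),cv2.minAreaRect(w),np.median(C[m][:,2]))
E
```

```text
t 23.4167 pos [ 439.7976 -335.2473  193.7973] q6 -2.365003445341816 F [ 0.4878  0.3243 -0.5232] w 0.08689806662048738
tool x [ 1.     -0.0002 -0.0008] y [-0.0008  0.0016 -1.    ] z [0.0002 1.     0.0016] jaw deg 89.98954461949901
turn [-0.0016 -0.0002 -0.0008] shift in current axes [  1.8467 177.7929  -2.0322] shift in axes after turn [  1.7024 177.7973  -1.7527]
wrist12 beaker 1123 ((443.1604309082031, -335.8505859375), 29.940698623657227) ((443.2271423339844, -335.8273010253906), (59.248783111572266, 59.01628494262695), 10.000706672668457) 0.06581291208217288
top12 beaker 33 ((442.8867492675781, -341.00738525390625), 29.69686508178711) ((446.47796630859375, -350.95501708984375), (59.31173324584961, 24.267826080322266), 19.850004196166992) 0.066964670654164
top12 cap 98 ((566.598876953125, 5.312333583831787), 16.579532623291016) ((566.2828979492188, 4.943523406982422), (30.251789093017578, 30.424816131591797), 89.0170669555664) 0.10102095833970737
top12 bar 70 ((633.9654541015625, -170.89486694335938), 22.810379028320312) ((633.9746704101562, -171.103515625), (12.696211814880371, 45.32051467895508), 83.78588104248047) 0.117832687077847
```

View pics/wrist12.png

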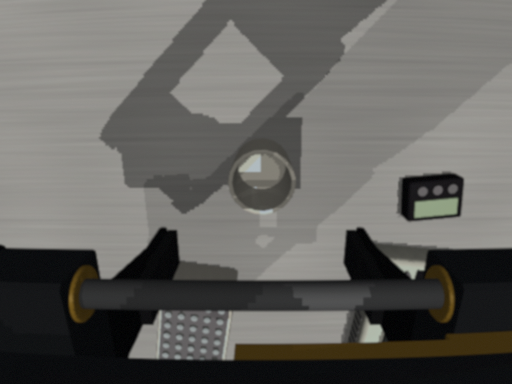

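View pics/top12.png

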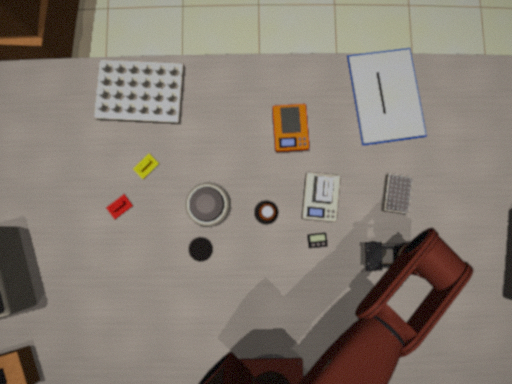

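Request:
play_rows(series=[0, 2.5, 20, -1.5, 0, 0, 0, 0, 0, 38, 0, 0, 0, 0, 0, 0, 38, 0, 0, 0, 0, 0, 0, 34, 0, 0, 0, 0, 0, 0, 22, 0, 0, 0, 0, 0, 0, 14, 0, 0, 0, 0, 0, 0, 7, 0, 0, 0, 0, 0, 0, 0, 0, 0, 0, 0])

```text
t: 24.08
position: [0.442, -0.3351, 0.0196]
orientation: [-0.706, 0.0, 0.002, 0.708]
contact_force: [0.1, -0.0, -0.2]
grip_width: 0.0871
```

```bash
python3 go.py 442.5 -336.7 16 90
```

```text
t 24.0833 pos [ 442.0128 -335.0903   19.6129] q6 -2.364026530267573 F [ 0.0923 -0.034  -0.1712] w 0.08709621995732802
tool x [ 1.      0.0021 -0.0026] y [-0.0026  0.0029 -1.    ] z [-0.0021  1.      0.0029] jaw deg 90.12232155453057
turn [-0.0029  0.0021 -0.0026] shift in current axes [ 0.4933  3.6068 -1.6213] shift in axes after turn [ 0.4872  3.6129 -1.6097]
```

Request:
play_rows(series=[0, 0, 1.5, -1.5, 0, 0, 0, 1, 0, 0, 0, 0, 0, 0, 1, 0, 0, 0, 0, 0, 0, 1, 0, 0, 0, 0, 0, 0, 1, 0, 0, 0, 0, 0, 0, 1, 0, 0, 0, 0, 0, 0, 1, 0, 0, 0, 0, 0, 0, 1, 0, 0, 0, 0, 0, 0, 1, 0, 0, 0, 0, 0, 0], force=15)

```text
t: 24.83
position: [0.4427, -0.3393, 0.0205]
orientation: [0.707, 0.0, 0.0, -0.707]
contact_force: [-1.4, 1.3, 4.7]
grip_width: 0.0582
```

```bash
python3 go.py 451 218.2 200 90
```

```text
t 24.8333 pos [ 442.7207 -339.2734   20.5141] q6 -2.3662067477511926 F [-1.3526  1.3124  4.7087] w 0.058213044462707704
tool x [1.     0.0001 0.0003] y [ 0.0003 -0.0003 -1.    ] z [-0.0001  1.     -0.0003] jaw deg 90.00702409903131
turn [0.0003 0.0001 0.0003] shift in current axes [   8.4048 -179.6492  557.4189] shift in axes after turn [   8.2793 -179.4859  557.4734]
```

Request:
play_rows(series=[1, 0, -12, 0, 0, 0, 0, 1, 0, -28, 0, 0, 0, 0, 1, 0, -35, 0, 0, 0, 0, 1, 0, -35, 0, 0, 0, 0, 1, 0.6, 0, 25, 0, 0, 0, 1, 0.6, 0, 36, 0, 0, 0, 1, 0.6, 0, 36, 0, 0, 0, 1, 0.6, 0, 36, 0, 0, 0, 1, 0.6, 0, 36, 0, 0, 0, 1, 0.6, 0, 36, 0, 0, 0, 1, 0.6, 0, 36, 0, 0, 0, 1, 0.6, 0, 36, 0, 0, 0])

```text
t: 25.83
position: [0.447, -0.0605, 0.1307]
orientation: [0.707, 0.0, 0.0, -0.707]
contact_force: [0.8, 0.6, 0.1]
grip_width: 0.0583
```

Request:
play_rows(series=[1, 0.6, 0, 36, 0, 0, 0, 1, 0.6, 0, 36, 0, 0, 0, 1, 0.6, 0, 36, 0, 0, 0, 1, 0.6, 0, 36, 0, 0, 0, 1, 0.6, 0, 36, 0, 0, 0, 1, 0.6, 0, 36, 0, 0, 0, 1, 0.6, 0, 36, 0, 0, 0, 1, 0, 0, 25, 0, 0, 0, 1, 0, 0, 0, 0, 0, 0, 1, 0, 0, 0, 0, 0, 0, 1, 0, 0, 0, 0, 0, 0])

```text
t: 26.75
position: [0.4512, 0.2144, 0.1301]
orientation: [0.707, 0.0, -0.0, -0.707]
contact_force: [-0.3, 0.3, -1.3]
grip_width: 0.0585
```

```bash
python3 go.py 451 218.2 23.5 90; python3 snap.py side13 wrist13
```

```text
t 26.75 pos [451.2223 214.4183 130.1286] q6 -1.2853495128122934 F [-0.2704  0.2671 -1.3005] w 0.05851988063432292
tool x [ 1.      0.0008 -0.0002] y [-0.0002 -0.0007 -1.    ] z [-0.0008  1.     -0.0007] jaw deg 90.04539760243875
turn [ 0.0007  0.0008 -0.0002] shift in current axes [ -0.193  106.6261   3.853 ] shift in axes after turn [ -0.2223 106.6286   3.7817]
```

View pics/wrist13.png

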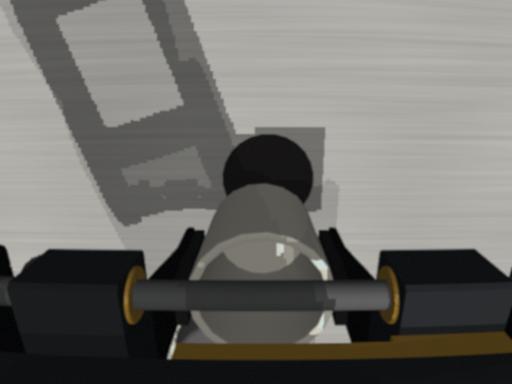

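View pics/side13.png

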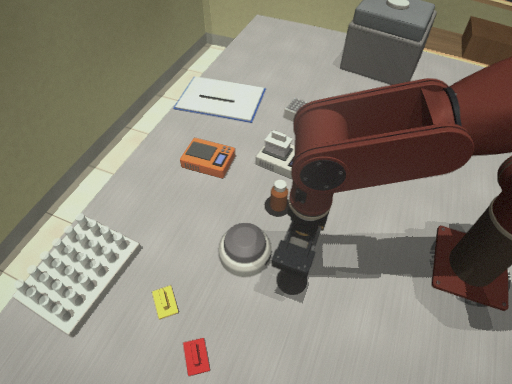

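Request:
play_rows(series=[1, 0, 20, 3.8, 0, 0, 0, 1, 0, 30, 0, 0, 0, 0, 1, 0, 26, 0, 0, 0, 0, 1, 0, 14, 0, 0, 0, 0, 1, 0, 6, 0, 0, 0, 0, 1, 0, 2, 0, 0, 0, 0, 1, 0, 0, 0, 0, 0, 0, 1, 0, 0, 0, 0, 0, 0])

```text
t: 27.52
position: [0.4526, 0.2186, 0.0333]
orientation: [-0.707, -0.001, -0.001, 0.707]
contact_force: [0.2, -0.3, -0.5]
grip_width: 0.0585
```

```bash
python3 go.py 451 218.2 23.5 90
```

```text
t 27.5167 pos [452.6335 218.607   33.2998] q6 -1.277249009391392 F [ 0.1912 -0.284  -0.5225] w 0.05847072093044626
tool x [ 1.     -0.0006  0.002 ] y [ 0.002   0.0006 -1.    ] z [0.0006 1.     0.0006] jaw deg 89.96609803665693
turn [-0.0006 -0.0006  0.002 ] shift in current axes [-1.653   9.7962 -0.4137] shift in axes after turn [-1.6335  9.7998 -0.407 ]
```

Request:
play_rows(series=[1, -1, 4, 0, 0, 0, 0, 1, 0, 2, 0, 0, 0, 0, 1, 0, 1, 0, 0, 0, 0, 1, 0, 0.5, 0, 0, 0, 0, 1, 0, 0, 0, 0, 0, 0, 1, 0, 0, 0, 0, 0, 0])

```text
t: 28.02
position: [0.4505, 0.2188, 0.0246]
orientation: [-0.707, -0.0, 0.0, 0.707]
contact_force: [-0.5, -0.3, -0.2]
grip_width: 0.0584
```

Request:
play_rows(series=[1, 0, 0.7, 0, 0, 0, 0, 1, 0, 0, 0, 0, 0, 0, 1, 0, 0, 0, 0, 0, 0])

```text
t: 28.27
position: [0.4504, 0.2187, 0.0238]
orientation: [0.707, 0.0, -0.0, -0.707]
contact_force: [-0.3, 0.6, -0.6]
grip_width: 0.0586
```

Request:
play_rows(series=[1, 0, 0.8, 0, 0, 0, 0, 1, 0, 0, 0, 0, 0, 0, 1, 0, 0, 0, 0, 0, 0])

```text
t: 28.52
position: [0.4506, 0.2188, 0.0235]
orientation: [-0.707, -0.0, 0.0, 0.707]
contact_force: [-2.3, -0.9, 5.6]
grip_width: 0.0586
```

Request:
play_rows(series=[1, 0, 0.8, 0, 0, 0, 0, 1, 0, 0, 0, 0, 0, 0, 1, 0, 0, 0, 0, 0, 0])

```text
t: 28.77
position: [0.4508, 0.2188, 0.0235]
orientation: [0.707, 0.0, -0.0, -0.707]
contact_force: [-5.9, -2.3, 13.1]
grip_width: 0.0585
```

Contact, beaker seated. Back off slightly, release and rise.

Request:
play_rows(series=[1, 0, -0.8, 0, 0, 0, 0, 0, 0, 0, 0, 0, 0, 0, 0, 0, 0, 0, 0, 0, 0, 0, 0, 0, 0, 0, 0, 0, 0, 0, 0, 0, 0, 0, 0, 0, 0, 0, 0, 0, 0, 0, 0, 0, 0, 0, 0, 0, 0, 0, 0, -10, 0, 0, 0, 0, 0, 0, -25, 0, 0, 0, 0, 0, 0, -40, 0, 0, 0, 0, 0, 0, -40, 0, 0, 0, 0, 0, 0, -40, 0, 0, 0, 0])

```text
t: 29.77
position: [0.4499, 0.2185, 0.1802]
orientation: [0.707, -0.0, -0.0, -0.707]
contact_force: [1.6, 0.8, 0.3]
grip_width: 0.0865
```

Request:
play_rows(series=[0, -20, -20, 20, 0, 0, 0, 0, -10, 0, 40, 0, 0, 0, 0, 0, 0, 40, 0, 0, 0, 0, 0, 0, 40, 0, 0, 0, 0, 0, 0, 40, 0, 0, 0, 0, 0, 0, 40, 0, 0, 0, 0, 0, 0, 0, 0, 0, 0, 0, 0, 0, 0, 0, 0, 0])

```text
t: 30.43
position: [0.4195, 0.4403, 0.1979]
orientation: [0.707, 0.001, -0.001, -0.707]
contact_force: [0.8, -0.1, -0.2]
grip_width: 0.087
```

```bash
python3 snap.py top14 side14
python3 - <<'E'
from h import *
import re
p,d,c=load("pics/top14.npz"); C=cloud(d,c)
for nm,x,y,r,z0,z1 in (("beaker",.451,.218,.045,.058,.08),("cap",.566,.006,.045,.088,.115),("bar",.6355,-.170,.045,.106,.13),("timer",.475,-.156,.05,.015,.04),("tip",.618,-.412,.09,.03,.07),("heat",.613,-.168,.09,.03,.055)):
    m=(np.abs(C[...,0]-x)<r)&(np.abs(C[...,1]-y)<r)&(C[...,2]>z0)&(C[...,2]<z1)
    w=(C[m][:,:2]*1000).astype(np.float32); print(nm,m.sum(),cv2.minAreaRect(w),np.median(C[m][:,2]))
E
sed -i 's#pics/top0.npz#pics/top14.npz#' m0.py; python3 m0.py 2>/dev/null | grep -E "timer|mb|mf|beaker"
```

```text
beaker 88 ((450.0072937011719, 218.78248596191406), (59.55121994018555, 55.372581481933594), 89.27204895019531) 0.06823287100037101
cap 98 ((566.280517578125, 4.915173530578613), (30.29849624633789, 30.272951126098633), 89.70716094970703) 0.10116481613591077
bar 70 ((634.052001953125, -171.35963439941406), (12.593592643737793, 45.77783203125), 83.4568862915039) 0.11801226175171464
timer 270 ((475.3519592285156, -155.8246612548828), (45.25077438354492, 60.52784729003906), 4.796031951904297) 0.023125649242607405
tip 946 ((618.5040283203125, -413.3570556640625), (83.51275634765625, 118.00086212158203), 81.30126190185547) 0.04704366565984852
heat 1228 ((612.9946899414062, -168.39874267578125), (111.82434844970703, 150.46128845214844), 83.46129608154297) 0.04313829234219957
mb [566.5496   5.7798] [73.4281 74.181 ] 566.5546269116038 5.780800294575267
mf [448.5038 221.6201] [71.8686 79.4176] 460.3570627541758 198.55565250108725
```

View pics/top14.png

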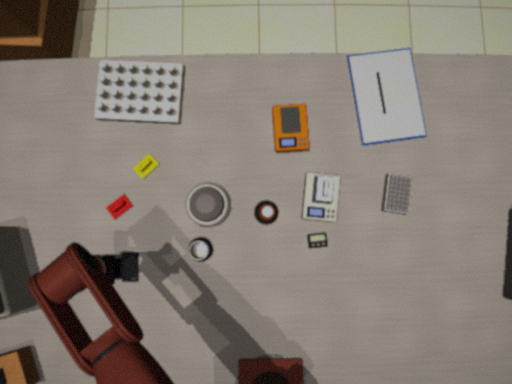

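View pics/side14.png

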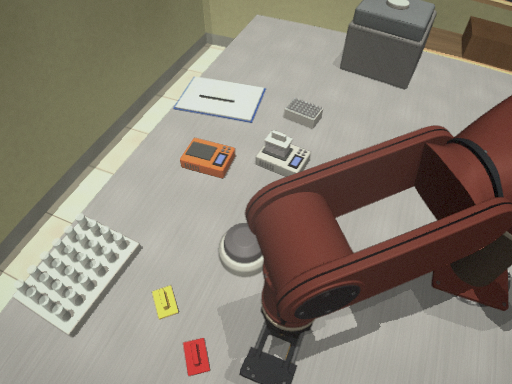

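```bash
python3 -c "
from plant import ctrl
print(ctrl.sense()['joint_velocities'],ctrl.sense()['t']); print(ctrl.finish_job())"
```

```text
[-2.09381422e-02 -2.09371814e-02  1.53187505e-02  4.55814360e-05
 -2.97820017e-03  2.66237229e-03] 30.5333
the job is handed in; nothing more can be done
None
```

The layout is done and handed in at about 30.5 s of the 106 s allowed; `finish_job` gave no verdict. In order, I set the block on the heater plate, the cover on the block with its bar up, the bottle on the mat between, and the beaker on the mat in front of the centrifuge.

My last checks used the top camera after everything was released:

| Item | Measured against its target | Tolerance |
|---|---|---|
| Cover bar | within 1 mm and about 0.5° of the plate's position and heading; top at 118 mm, as expected for the stack | 10 mm, 0.2 rad (from the block) |
| Bottle cap | about 1 mm from the mat's centre, top at 101 mm | 15 mm |
| Beaker rim | about 1 mm from the mat's centre, top at 68 mm (expected 69) | 15 mm |
| Tip box and timer | moved less than 1 mm | 20 mm |

- **Block:** the cover hides it in the final view. Before the cover went on, the wrist camera put it within 2 mm of the plate's centre.
- **Disagreements:** the wrist and top cameras differed by 1–4 mm on most points, so I worked between the two. In the last picture the arm's shadow spoiled the colour mask of the front mat, so I used its position measured earlier.
- **Not seen at the end:** the arm blocked the side camera's view of the bottle and beaker. An earlier side view showed the bottle upright. The beaker being upright rests on the last top view and on the upward force I felt when it touched the mat.

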